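# Offer the ballast ball up over the ship hull in its bead dish

### The job

By its wooden bar handle, pull the aluminium bead dish straight up until its stem is right out of the brass stand, then give it a quarter turn so that the handle runs lengthwise along the red ship hull and hold the dish level over the middle of the hull, with the stem clear above the deck and hatch. Keep the loose orange ballast ball in the middle of the dish all the way, and do not disturb the hull, canister, ruler block, anchor or vial. Finish while still holding the dish there, steady: do not put it down or let go.

Things in the scene. Friction and masses are not known exactly. Their poses are not given: they have to be found in the camera images.
- dish: Loose round aluminium bead dish, about 0.24 kg, 104 mm across, 15 mm tall at the rim. Origin: centre of its underside; z up, x along its bar handle. Square steel stem, 10 x 10 mm, reaches 58 mm below the origin and starts in the stand's socket, the underside sitting on the mouth. Two posts on the rim at x = +-51 mm carry the handle; the +-y sides are open.
- handle_mid (a point): Middle of the dark wooden bar handle, 90 mm above the dish's origin; axes as the dish. The bar is 110 mm long (x), 10 mm thick (y), 24 mm tall (z 78 to 102 mm above the dish's origin). Pinch it here across its thickness (along y): the weight lies below, so the dish hangs level.
- dish_floor (a point): Lowest point of the dish's inside, on its axis 5.5 mm above the dish's origin. The inside is a shallow cone rising 7 degrees from here to a low rim: the ball stays in the middle while the dish is level and moves smoothly.
- stem_tip (a point): Lower end of the square stem, 58 mm below the dish's origin.
- ball_center (a point): Centre of the loose orange-coated steel ballast ball, 20 mm in diameter, 33 g, resting in the middle of the dish (its top about 26 mm above the dish's underside). Its axes mean nothing.
- stand: Fixed brass stand that does not move: round foot 90 mm across and 15 mm tall, square post 27 by 27 mm. Origin: centre of the underside; z up. A square socket 13 by 13 mm in the top, 60 mm deep, mouth 75 mm above the origin. The handle bar starts along the stand's x axis; the stem is loose by 1.5 mm a side but cannot turn a quarter in the socket.
- hull: Loose red-lacquered ship hull on two wooden chocks, 0.3 kg, 170 mm long along its x axis (stern to bow), 48 mm wide (y), 57 mm tall (from its origin) to the top of the deck hatch. Origin: underside of the chocks, at the middle of the hull; z up. It lies square across the direction of the dish's handle, give or take 3 degrees.
- canister: Bystander: upright screw-top aluminium canister, 56 mm across, 105 mm tall; origin centre of underside.
- ruler: Bystander: steel ruler block lying flat, 30 x 140 x 12 mm; origin centre of underside, length along y.
- anchor: Bystander: small pewter anchor casting lying flat, about 65 x 60 mm, 10 mm thick; origin at the underside of the shank's middle.
- vial: Bystander: slender glass vial with a cork held upright by a spring clip on a brass base, fixed, 64 mm across the base, 128 mm tall; origin centre of underside.

How it is judged:
By the outcome, as a careful person would: the job done as asked, in the order asked, and still so for the second after the job is handed in, while the arm keeps its last pose, push and grip.
It also fails if it takes over 54 s, if anything falls off the work surface, if the arm or the gripper's body presses on something with over 40 N, if the wrist force passes 120 N, or if a joint passes its speed limit or range.

### The arm

A 6-joint arm with a two-finger parallel gripper is mounted at the origin on the work surface. World frame = base frame: x ahead of the robot, y to its left, z up, the work surface at z = 0. Lengths are in mm, angles in rad, forces in N, time in s.
With the tool pointing down it reaches from about 350 to 875 mm from the base axis. Payload 4.2 kg.
Tool frame: the origin (TCP) lies between the finger pads; the fingertips stand 11 mm ahead of it and the grasp point (between the pads) lies 8 mm behind it; z points along the fingers, y is the direction in which the jaws open and shut (so a half turn about z gives the same grasp; the last joint's range is limited). The gripper opens to 85 mm and grips with 20 to 120 N. Pads are 22 mm wide; open, the fingers measure 114 mm over their backs; the gripper's body (76 mm by 85 mm) begins 54 mm behind the grasp point. The pads swing forward as they close: fully open they stand 13 mm farther back than shut.
Start: joints at [1.372, 0.385, 0.008, 0, -1.194, -0.259], TCP at [276.201, 560.636, 242.312] pointing down, gripper open.
Joint ranges: [-3.14, 3.14], [-1.21, 2.06], [-1.07, 1.41], [-3.16, 2.05], [-2.99, -0.16], [-3.1, 3.1]. Speed limits (rad/s): [2.79, 2.79, 3.14, 3.14, 3.14, 3.14].

### API

Orientations are given as a unit quaternion [x, y, z, w].
In Python, from bench import * gives the robot as it stands.
- The arm moves only by the tool servo_tool, never from a script. Its argument "rows" is a list of rows, each a list of 7 numbers: the opening, from 0 (shut) to 1 (fully open), then the shift along the tool's x, y, z in cm, then the turn, a rotation vector about the tool's x, y, z in degrees. A call has 1 to 12 rows; each row shifts and turns the commanded pose from where the row before left it, along the tool's axes as they then stand; what a row does not reach is not made up. A row lasts 1/10 s, in which the tool goes at most 50 mm and 8.59 degrees, less where a joint would pass 70% of its speed; a pose out of reach is approached as far as the arm can. A call is refused whole if a number of a shift passes 5 or a number of a turn 8.59, either way. A call with a gripper value outside its range is refused whole. The fingers move at their own pace and stop on an object; the grip force is fixed at half the most. Time passes only in rows, so rows that do not move let the fingers close. It gives the time, the measured TCP pose, the force and the opening at its end, in the units of the state.
- read_state(): the state, without advancing time (a new reading comes with each control period).
- get_image(name): name is "scene" or "top"; returns a dict with "image" (400x640x3 uint8, red, green, blue), "mtx" (3x3 intrinsics, pixels), "k1" (the pictures are not rectified: a ray, as slopes to the right and down, at radius r is drawn at 1 + k1 r^2 times it, then the intrinsics apply), "extrinsics" (4x4, takes a point from camera to world coordinates). Camera axes: x right, y up, looking along -z (the intrinsics and any distortion apply to the point x, -y, -z); pixel columns grow to the right and rows downward; lengths in mm; the calibration is good to about 2 mm. A picture is of the moment at which its call begins. There is no depth.
- job_done(): hands the job in, once; it reports no verdict.
The state is a dict: "clock": time; "joints": joint angles; "joint_vel": joint speeds; "joint_efforts": joint torques, N m; "position": TCP position; "ee_rot": TCP orientation; "contact_force": force on the tool from outside, world axes, zero at the start; "wrist_torque": the same for the moment, N m; "gripper_width": finger opening in mm.
Only numpy, scipy, OpenCV 4.12 (cv2) and the standard library are available. Lean on these libraries where they do the work, as an engineer would, in place of code of your own. Each camera call takes 0.05 s, during which the arm holds its last target. There are 200 camera calls.

## Working session

There is one attempt and no reset: what is moved stays moved. The work goes in short steps, Python scripts to look and compute and a tool call to move; the robot and the scene stay as the last step left them, time stands still between calls to the robot, and variables do not carry over. Pictures are saved under pics/ and viewed, about 8 in all and at most 12, crops included, and the job is handed in when it is done.

Besides the shell and the picture viewer there is one more tool, called after "Request:" as name([rows], argument=value, ...), one row to a line, values as JSON. servo_tool: Moves the arm, as the interface text tells. Its arguments: {"type":"object","properties":{"rows":{"type":"array","items":{"type":"array","items":{"type":"number"}}}},"required":["rows"]}

```bash
mkdir -p pics
cat > h.py <<'E'
from bench import *
import numpy as np, cv2
def shot(n,f):
    d=get_image(n); cv2.imwrite('pics/'+f,d['image'][:,:,::-1]); np.savez('pics/'+f+'.npz',**d); return d
def ray(d,u,v):
    K=np.array(d['mtx']);E=np.array(d['extrinsics']);k=float(d['k1'])
    xd,yd=(u-K[0,2])/K[0,0],(v-K[1,2])/K[1,1]
    rd=np.hypot(xd,yd);r=rd
    for _ in range(30): r=rd/(1+k*r*r)
    s=r/rd if rd>0 else 1
    return E[:3,3],E[:3,:3]@np.array([xd*s,-yd*s,-1])
def onz(d,u,v,z):
    o,r=ray(d,u,v); return (o+r*(z-o[2])/r[2]).round(1)
def tri(d1,p1,d2,p2):
    A,b=[],[]
    L=[ray(d1,*p1),ray(d2,*p2)]
    M=np.zeros((3,3));c=np.zeros(3)
    for o,r in L:
        r=r/np.linalg.norm(r);P=np.eye(3)-np.outer(r,r);M+=P;c+=P@o
    x=np.linalg.solve(M,c)
    return x.round(1),[round(float(np.linalg.norm(np.cross(x-o,r/np.linalg.norm(r)))),1) for o,r in L]
def proj(d,p):
    K=np.array(d['mtx']);E=np.array(d['extrinsics']);q=E[:3,:3].T@(np.array(p,float)-E[:3,3])
    x,y=q[0]/-q[2],-q[1]/-q[2];s=1+float(d['k1'])*(x*x+y*y)
    return (K[0,0]*x*s+K[0,2]).round(1),(K[1,1]*y*s+K[1,2]).round(1)
E
python3 - <<'E'
from h import *
a=shot('scene','s1.png');b=shot('top','t1.png')
for d in(a,b):print(d['mtx'],d['k1'],np.round(d['extrinsics'],3))
s=read_state();print(s)
E
```

```text
[[487.76134225   0.         313.89669795]
 [  0.         487.76134225 196.21150253]
 [  0.           0.           1.        ]] -0.10257512406406603 [[ 5.470000e-01 -6.940000e-01  4.680000e-01  1.042655e+03]
 [ 8.370000e-01  4.620000e-01 -2.930000e-01 -2.660190e+02]
 [-1.300000e-02  5.520000e-01  8.340000e-01  9.042680e+02]
 [ 0.000000e+00  0.000000e+00  0.000000e+00  1.000000e+00]]
[[395.85815002   0.         320.68676512]
 [  0.         395.85815002 192.89416427]
 [  0.           0.           1.        ]] 0.011147950868043785 [[-1.00000e-02  9.89000e-01 -1.50000e-01  5.24913e+02]
 [-1.00000e+00 -1.10000e-02 -7.00000e-03  6.73200e+00]
 [-9.00000e-03  1.50000e-01  9.89000e-01  7.52706e+02]
 [ 0.00000e+00  0.00000e+00  0.00000e+00  1.00000e+00]]
{'clock': 0.1, 'joints': array([ 1.37160927e+00,  3.85474384e-01,  6.81645210e-03, -4.05617760e-04,
       -1.19399963e+00, -2.58595441e-01]), 'joint_vel': array([ 8.62336581e-05, -8.51050423e-04,  2.30984691e-03,  1.16164289e-03,
        1.00739171e-03,  1.07258901e-03]), 'joint_efforts': array([-2.06087261e-04, -3.93320167e+01,  1.88927221e+01,  4.19786721e+00,
       -2.58888482e-03,  3.56262795e-06]), 'position': array([276.00279328, 560.22808122, 241.35961364]), 'ee_rot': array([ 9.73901154e-01, -2.26970574e-01, -1.60789506e-04,  9.35808099e-04]), 'contact_force': array([-0.26365044, -0.07505728, -0.20795743]), 'wrist_torque': array([-0.02754402,  0.00967518, -0.00981391]), 'gripper_width': 85.57372271235826}
```

View pics/s1.png

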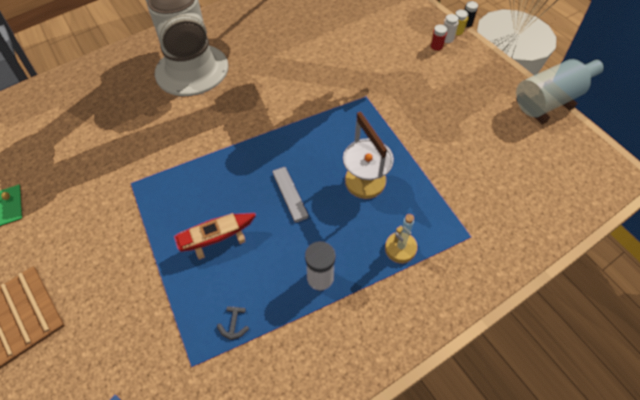

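View pics/t1.png

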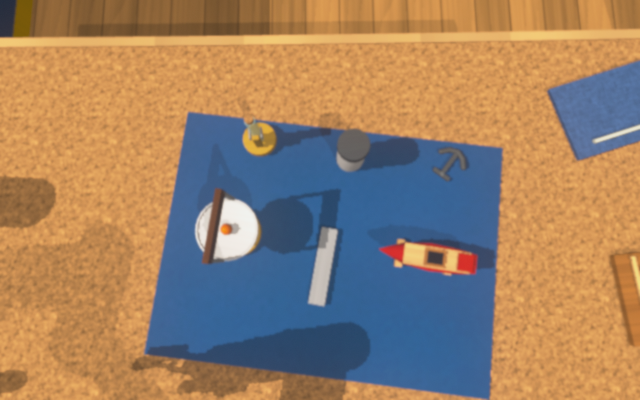

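The scene view shows the handle from about (360,118) to (384,160), with the ball at (368,157). In the top view the handle runs (220,192) to (208,262), with the ball at (226,229) and the hull from (381,250) to (477,265). I'll measure these with masks next.

```bash
cat > m.py <<'E'
from h import *
def mask(d,roi,f):
    x0,y0,x1,y1=roi;im=d['image'].astype(int);m=np.zeros(im.shape[:2],np.uint8)
    m[y0:y1,x0:x1]=f(im[y0:y1,x0:x1,0],im[y0:y1,x0:x1,1],im[y0:y1,x0:x1,2]);
    n,l,s,c=cv2.connectedComponentsWithStats(m); k=1+np.argmax(s[1:,4]); return (l==k).astype(np.uint8)
dark=lambda r,g,b:(r<110)&(r>b+8)&(g<70)
orange=lambda r,g,b:(r>150)&(r>g+60)&(b<110)
def rect(m): return cv2.minAreaRect(np.argwhere(m)[:,::-1].astype(np.float32))
E
python3 - <<'E'
from m import *
a=np.load('pics/s1.png.npz');b=np.load('pics/t1.png.npz')
mt=mask(b,(195,180,240,275),dark);ms=mask(a,(345,105,395,190),dark)
for n,m,d in(('top',mt,b),('sc',ms,a)):
    R=rect(m);print(n,m.sum(),R,cv2.boxPoints(R).round(1).tolist())
bt=mask(b,(215,215,240,245),orange);bs=mask(a,(355,145,385,170),orange)
cs=[np.argwhere(x).mean(0)[::-1] for x in(bt,bs)];print(cs,bt.sum(),bs.sum(),'ball',tri(b,cs[0],a,cs[1]),onz(b,*cs[0],91),onz(a,*cs[1],91))
print('handle top plane',[onz(b,*p,177) for p in cv2.boxPoints(rect(mt))])
hc=lambda m:np.argwhere(m).mean(0)[::-1]
print('h',tri(b,hc(mt),a,hc(ms)))
red=lambda r,g,b:(r>110)&(r>g+60)
# hull: red and deck
hm=lambda r,g,b:(r>100)&(r>b+25)
mh=mask(b,(370,225,490,290),hm);R=rect(mh);print('hull top',mh.sum(),R,[onz(b,*p,45) for p in cv2.boxPoints(R)])
k=4
t=cv2.resize(b['image'][170:300,190:350],None,fx=k,fy=k,interpolation=cv2.INTER_CUBIC)[:,:,::-1].copy()
t2=cv2.resize(b['image'][225:295,360:500],None,fx=k,fy=k,interpolation=cv2.INTER_CUBIC)[:,:,::-1].copy()
s=cv2.resize(a['image'][100:210,330:400],None,fx=k,fy=k,interpolation=cv2.INTER_CUBIC)[:,:,::-1].copy()
s2=cv2.resize(a['image'][195:270,165:265],None,fx=k,fy=k,interpolation=cv2.INTER_CUBIC)[:,:,::-1].copy()
s3=np.zeros((600,800,3),np.uint8);s3[:t2.shape[0],:560]=t2;s3[280:580,:400]=s2;s3[300-0:300+0]=0
s3[160:600,520:800]=s
cv2.imwrite('pics/c1.png',s3)
E
```

```text
top 206 ((216.1809539794922, 226.29823303222656), (4.113184452056885, 73.16386413574219), 10.060689926147461) [[207.8000030517578, 262.0], [220.5, 189.89999389648438], [224.60000610351562, 190.60000610351562], [211.8000030517578, 262.70001220703125]]
sc 349 ((371.03924560546875, 134.97227478027344), (50.94035339355469, 8.650247573852539), 54.782405853271484) [[352.79998779296875, 116.69999694824219], [359.8999938964844, 111.69999694824219], [389.29998779296875, 153.3000030517578], [382.20001220703125, 158.3000030517578]]
[array([225.56962025, 228.73417722]), array([368.34482759, 156.10344828])] 79 29 ball (array([566.5, 169.7,  93.9]), [0.4, 0.4]) [566.9 170.8  91. ] [564.7 170.9  91. ]
handle top plane [array([514.2, 173.8, 177. ]), array([618.7, 158.4, 177. ]), array([617.5, 152.4, 177. ]), array([513.1, 167.9, 177. ])]
h (array([566.9, 168.4, 163.9]), [0.8, 0.8])
hull top 2105 ((428.2061462402344, 256.73773193359375), (97.96820068359375, 28.98360252380371), 9.272602081298828) [array([506.6, -87. ,  45. ]), array([556.5, -96.9,  45. ]), array([ 527.2, -265.7,   45. ]), array([ 478. , -254.1,   45. ])]
```

View pics/c1.png

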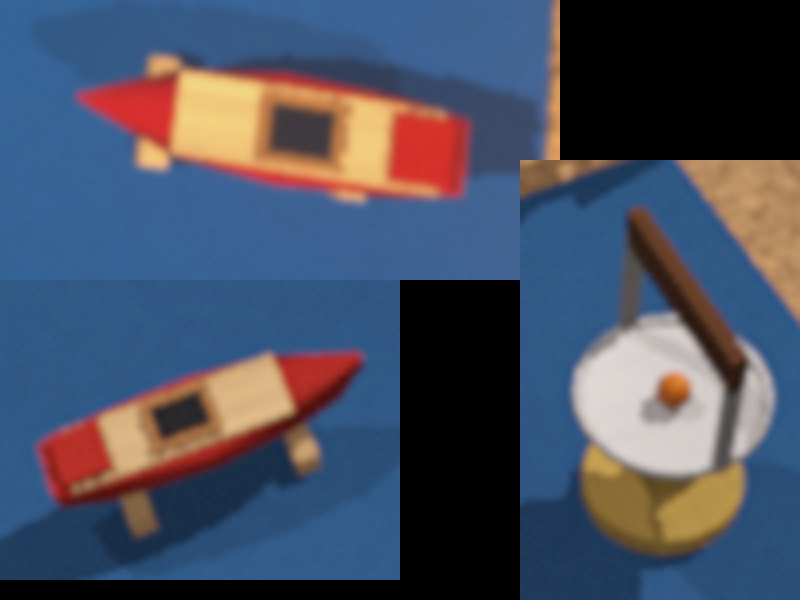

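The crops show the hull's bow tip, stern corners and hatch clearly, and the ball is centred in the dish. The handle and ball agree at about (567,169).

Run:
```python
from m import *
a=np.load('pics/s1.png.npz');b=np.load('pics/t1.png.npz')
P={'bow':((379.5,249.2),(255,213.3)),'sternR':((475.7,274),(174.5,236.3)),'sternL':((477.5,255),(180.5,250)),
'hatch':((435.7,257),(209.5,228.3))}
T={}
for k,(p,q) in P.items():
    T[k],e=tri(b,p,a,q);print(k,T[k],e)
st=(T['sternR']+T['sternL'])/2;v=T['bow']-st
print('ang',np.degrees(np.arctan2(v[1],v[0])),'len',np.hypot(*v[:2]),'mid',(T['bow']+st)/2)
hd=T['hatch']
# dish ring center check: whole dish bright mask
w=lambda r,g,b:(r>150)&(g>150)&(b>150)
m=mask(b,(190,190,265,265),w);c,_=cv2.findContours(m,0,2);hu=cv2.convexHull(max(c,key=len));e=cv2.fitEllipse(hu);print('dish',e,onz(b,*e[0],90))
for n,p in dict(vial=(260,145),can=(350,165),anchor=(450,163),r1=(330,230),r2=(318,303)).items():print(n,onz(b,*p,0))
# handle across profile
im=b['image'];print(im[226,205:226].tolist())
```

```text
bow [530.8 -90.4  49.5] [0.2, 0.2]
sternR [ 487.3 -254.5   49.5] [1.2, 1.2]
sternL [ 520.7 -258.7   48.5] [2.9, 2.9]
hatch [ 516.3 -186.    58.1] [0.2, 0.2]
ang 80.8398207034927 len 168.34690374343094 mid [ 517.4  -173.5    49.25]
dish ((232.6133575439453, 229.69332885742188), (47.6489372253418, 64.66645812988281), 11.196852684020996) [565.2 159.2  90. ]
vial [735.8 130.    0. ]
can [693.6 -45.5   0. ]
anchor [ 695.2 -239.2    0. ]
r1 [568.1  -4.9   0. ]
r2 [434.2  19.    0. ]
[[221, 214, 205], [220, 213, 203], [210, 195, 184], [174, 152, 140], [140, 107, 91], [125, 87, 67], [121, 82, 62], [118, 80, 61], [116, 80, 62], [103, 73, 59], [86, 65, 58], [74, 60, 57], [84, 73, 69], [135, 123, 115], [201, 179, 165], [229, 196, 176], [235, 174, 139], [236, 145, 87], [235, 129, 50], [233, 122, 36], [226, 117, 35]]
```

Request:
servo_tool([
  [1,0,0,-1,0,0,0],
  [1,0,0,-1,0,0,0],
])

```text
clock: 0.3
position: [276.2, 560.5, 262.7]
ee_rot: [0.974, -0.227, 0.0, 0.0]
contact_force: [-0.1, 0.6, 0.3]
gripper_width: 85.3
```

Run:
```python
from m import *
b=np.load('pics/t1.png.npz');im=b['image'].astype(int).sum(2)
dv=np.array([np.cos(np.radians(-8.4)),np.sin(np.radians(-8.4))]);n=np.array([-dv[1],dv[0]])
A=[];B=[]
for v in range(197,257,3):
    cc=216.2-(v-226.3)*np.tan(np.radians(10.06))
    xs=np.arange(int(cc)-14,int(cc)+12);row=im[v,xs];mid=350
    i=int(np.argmin(row))
    l=r=i
    while row[l]<mid and l>0:l-=1
    while r<len(row)-1 and row[r]<mid:r+=1
    L=xs[l]+(row[l]-mid)/(row[l]-row[l+1]);R=xs[r]-(row[r]-mid)/(row[r]-row[r-1])
    A.append(onz(b,L,v,177)[:2]);B.append(onz(b,R,v,153)[:2])
A,B=np.array(A),np.array(B)
for X in(A,B):
    p=np.polyfit(X[:,0],X[:,1],1);res=X[:,1]-np.polyval(p,X[:,0]);print('ang',np.degrees(np.arctan(p[0])),'y@566.7',np.polyval(p,566.7),res.std().round(2))
```

```text
** On entry to DLASCL parameter number  4 had an illegal value
 ** On entry to DLASCL parameter number  4 had an illegal value
 ** On entry to DLASCL parameter number  4 had an illegal value
 ** On entry to DLASCL parameter number  4 had an illegal value
 ** On entry to DLASCL parameter number  5 had an illegal value
 ** On entry to DLASCL parameter number  4 had an illegal value<stdin>:12: RuntimeWarning: divide by zero encountered in scalar divide
h.py:9: RuntimeWarning: invalid value encountered in scalar divide
  for _ in range(30): r=rd/(1+k*r*r)
Traceback (most recent call last):
numpy.linalg.LinAlgError: SVD did not converge in Linear Least Squares
```

Request:
servo_tool([
  [1,0,0,0,0,0,-1.5],
  [1,0,0,0,0,0,-1.5],
  [1,0,0,0,0,0,-1.5],
  [1,0,0,0,0,0,-1.5],
  [1,0,0,0,0,0,-1.5],
  [1,0,0,0,0,0,-1.5],
  [1,0,0,0,0,0,-1.5],
  [1,0,0,0,0,0,-1.5],
  [1,0,0,0,0,0,-1.5],
  [1,0,0,0,0,0,-1.5],
  [1,0,0,0,0,0,-1.5],
  [1,0,0,0,0,0,-1.3],
])

```text
clock: 1.5
position: [276.2, 560.6, 262.3]
ee_rot: [0.997, -0.073, -0.0, 0.0]
contact_force: [-0.6, 0.3, -0.6]
gripper_width: 85.5
```

Run:
```python
from m import *
b=np.load('pics/t1.png.npz');im=b['image'].astype(int).sum(2)
A=[];B=[]
for v in range(206,252,3):
    cc=213.5-(v-226.3)*np.tan(np.radians(10.06))
    xs=np.arange(int(cc)-9,int(cc)+9);row=im[v,xs]
    m=np.where(row<350)[0]
    m=m[(m>3)&(m<15)];l,r=m[0]-1,m[-1]+1
    if row[l]<350 or row[r]<350: continue
    L=np.interp(350,[row[l+1],row[l]],[xs[l+1],xs[l]]);R=np.interp(350,[row[r-1],row[r]],[xs[r-1],xs[r]])
    A.append(onz(b,L,v,177)[:2]);B.append(onz(b,R,v,153)[:2])
A,B=np.array(A),np.array(B);print(len(A))
for X in(A,B):
    p=np.polyfit(X[:,0],X[:,1],1);res=X[:,1]-np.polyval(p,X[:,0]);print('ang',np.degrees(np.arctan(p[0])),'y@566.7',np.polyval(p,566.7),res.std().round(2))
```

```text
16
ang -8.299440215073586 y@566.7 173.65593389873328 0.21
ang -8.087503813740513 y@566.7 167.18541575124007 0.1
```

Request:
servo_tool([
  [1,2.8,2.8,0,0,0,0],
  [1,2.8,2.8,0,0,0,0],
  [1,2.8,2.8,0,0,0,0],
  [1,2.8,2.8,0,0,0,0],
  [1,2.8,2.8,0,0,0,0],
  [1,2.8,2.8,0,0,0,0],
  [1,2.8,2.8,0,0,0,0],
  [1,2.8,2.8,0,0,0,0],
  [1,2.8,2.8,0,0,0,0],
  [1,2.8,2.8,0,0,0,0],
  [1,2.8,2.8,0,0,0,0],
  [1,2.8,2.8,0,0,0,0],
])

```text
clock: 2.7
position: [560.1, 177.6, 262.6]
ee_rot: [0.997, -0.073, 0.0, -0.0]
contact_force: [-0.3, 0.8, -0.3]
gripper_width: 85.0
```

Request:
servo_tool([
  [1,0.4,0.3,0.5,0,0,0],
  [1,0.36,0.35,1,0,0,0],
  [1,0,0,1.2,0,0,0],
  [1,0,0,1.2,0,0,0],
  [1,0,0,1.2,0,0,0],
  [1,0,0,1,0,0,0],
  [1,0,0,0.4,0,0,0],
  [1,0,0,0,0,0,0],
  [1,0,0,0,0,0,0],
])

```text
clock: 3.6
position: [566.2, 171.7, 197.7]
ee_rot: [0.997, -0.073, 0.0, -0.0]
contact_force: [0.6, 0.7, 1.0]
gripper_width: 85.2
```

Run:
```python
from h import *
a=shot('scene','s2.png');b=shot('top','t2.png')
k=4
s3=np.zeros((600,800,3),np.uint8)
c=cv2.resize(a['image'][60:210,300:400],None,fx=k,fy=k,interpolation=cv2.INTER_CUBIC);s3[:600,:400]=c
c=cv2.resize(b['image'][160:300,170:270],None,fx=k,fy=k,interpolation=cv2.INTER_CUBIC);s3[:560,400:]=c
cv2.imwrite('pics/c2.png',s3[:,:,::-1])
```

```text
(no output)
```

View pics/c2.png

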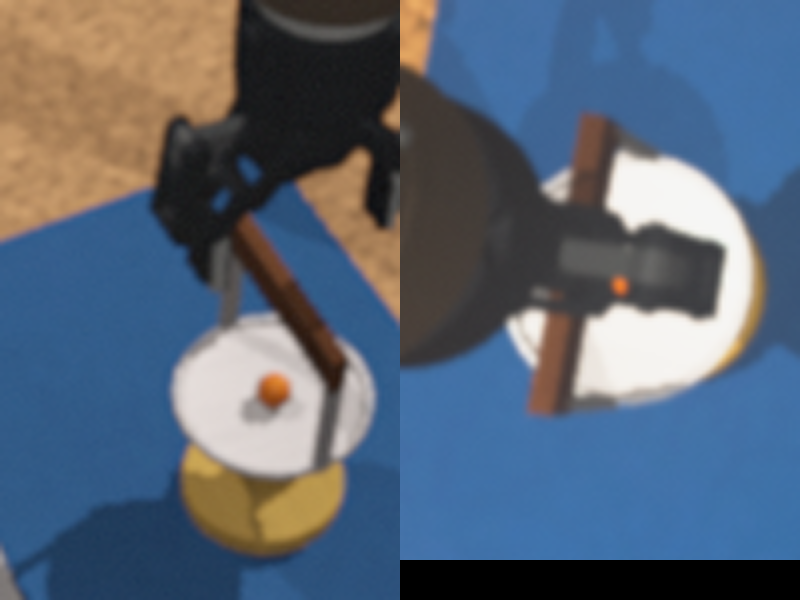

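The crops show the open fingers straddling the bar with the ball still centred. The bar is better lit here, with ends at about crop (590,115) and (548,412). I'll refine from this view.

Run:
```python
from m import *
b=np.load('pics/t2.png.npz');im=b['image'].astype(int)
br=lambda r,g,bb:(r>g*1.25)&(r<170)&(r>55)
def edges(v0,v1):
    o=[]
    for v in range(v0,v1,2):
        r,g,bl=im[v,195:232].T; m=np.where((r>g*1.3)&(r-bl>22)&(r<190))[0]+195
        m=m[(m<228)]
        L,R=m.min()-.5,m.max()+.5
        p,q=onz(b,L,v,177),onz(b,R,v,153); o.append((v,L,R,*p[:2],*q[:2]))
    return o
o=np.array(edges(193,210)+edges(242,260));print(o.round(1))
for i in(3,5):
    p=np.polyfit(o[:,i],o[:,i+1],1);print(np.degrees(np.arctan(p[0])),np.polyval(p,566.7))
print('ends',onz(b,217,188.7,177),onz(b,205,263,177))
```

```text
[[193.  214.5 221.5 614.2 167.2 617.8 163.1]
 [195.  214.5 220.5 611.2 167.1 614.7 164.6]
 [197.  214.5 220.5 608.2 167.  611.6 164.5]
 [199.  213.5 219.5 605.3 168.4 608.5 165.9]
 [201.  213.5 219.5 602.3 168.3 605.4 165.9]
 [203.  213.5 217.5 599.3 168.2 602.4 168.8]
 [205.  213.5 217.5 596.4 168.1 599.3 168.7]
 [207.  213.5 218.5 593.4 168.  596.2 167.1]
 [209.  213.5 217.5 590.5 167.9 593.1 168.6]
 [242.  206.5 212.5 542.6 176.6 543.2 174.6]
 [244.  205.5 211.5 539.8 177.9 540.3 176. ]
 [246.  205.5 211.5 536.9 177.8 537.3 175.9]
 [248.  204.5 211.5 534.  179.2 534.3 175.8]
 [250.  204.5 210.5 531.2 179.1 531.4 177.2]
 [252.  204.5 210.5 528.3 179.  528.4 177.1]
 [254.  203.5 210.5 525.5 180.3 525.4 177. ]
 [256.  202.5 209.5 522.7 181.7 522.5 178.5]
 [258.  202.5 209.5 519.8 181.5 519.5 178.4]]
-9.042508131239487 173.5255080582162
-8.074538798353922 171.78085216938513
ends [620.5 163.7 177. ] [512.7 177.7 177. ]
```

Request:
servo_tool([
  [1,0.1,0.2,0.3,0,0,0],
  [1,0,0,0.9,0,0,0],
  [1,0,0,1,0,0,0],
  [1,0,0,1,0,0,0],
  [1,0,0,0.6,0,0,0],
  [1,0,0,0.25,0,0,0],
  [1,0,0,0,0,0,0],
  [1,0,0,0,0,0,0],
])

```text
clock: 4.5
position: [566.9, 169.5, 157.1]
ee_rot: [0.997, -0.073, 0.0, -0.0]
contact_force: [-0.2, -0.2, -0.4]
gripper_width: 85.6
```

Request:
servo_tool([
  [0.6,0,0,0,0,0,0],
  [0.5,0,0,0,0,0,0],
  [0.4,0,0,0,0,0,0],
  [0.35,0,0,0,0,0,0],
  [0.3,0,0,0,0,0,0],
  [0.25,0,0,0,0,0,0],
  [0.22,0,0,0,0,0,0],
])

```text
clock: 5.2
position: [566.6, 169.3, 156.8]
ee_rot: [0.997, -0.074, 0.0, -0.0]
contact_force: [0.1, 0.6, 0.3]
gripper_width: 18.7
```

Run:
```python
from h import *
b=shot('top','t3.png');a=shot('scene','s3.png');k=5
s3=np.zeros((600,800,3),np.uint8)
c=cv2.resize(a['image'][70:190,320:400],None,fx=k,fy=k,interpolation=cv2.INTER_CUBIC);s3[:600,:400]=c
c=cv2.resize(b['image'][170:290,180:260],None,fx=k,fy=k,interpolation=cv2.INTER_CUBIC);s3[:600,400:]=c
cv2.imwrite('pics/c3.png',s3[:,:,::-1])
```

```text
(no output)
```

View pics/c3.png

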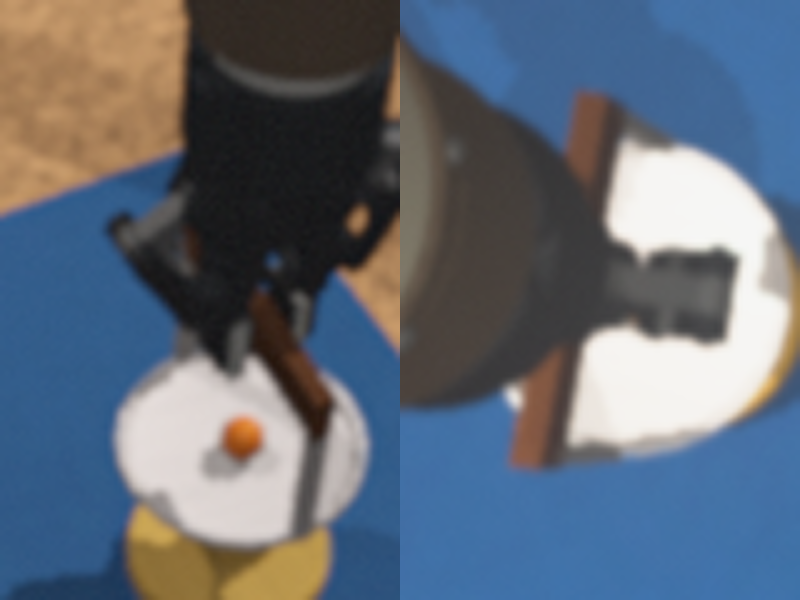

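The pads stand on either side of the bar, 18.7 mm apart and not touching it, and the ball is still centred. I'll close gradually and watch the force.

Request:
servo_tool([
  [0.18,0,0,0,0,0,0],
  [0.165,0,0,0,0,0,0],
  [0.155,0,0,0,0,0,0],
  [0.145,0,0,0,0,0,0],
  [0.145,0,0,0,0,0,0],
])

```text
clock: 5.8
position: [566.6, 169.3, 156.8]
ee_rot: [0.997, -0.073, 0.0, 0.0]
contact_force: [0.0, 0.8, 0.0]
gripper_width: 12.4
```

Request:
servo_tool([
  [0.135,0,0,0,0,0,0],
  [0.125,0,0,0,0,0,0],
  [0.12,0,0,0,0,0,0],
  [0.115,0,0,0,0,0,0],
  [0.1,0,0,0,0,0,0],
  [0.08,0,0,0,0,0,0],
])

```text
clock: 6.4
position: [566.5, 169.0, 156.9]
ee_rot: [0.997, -0.074, -0.0, 0.0]
contact_force: [0.3, -2.2, 0.8]
gripper_width: 9.5
```

```bash
python3 -c "
from h import *
s=read_state();print(s['contact_force'],s['wrist_torque'],s['position'],s['gripper_width'],s['joints'])"
```

```text
[ 0.32494335 -2.18075608  0.7879695 ] [-0.74583051  0.03924443 -0.00641405] [566.50688179 168.9682367  156.9261949 ] 9.536795292934235 [ 5.63774081e-01  4.00873153e-01 -1.96212247e-01  4.65993120e-04
 -9.74296149e-01  8.59620218e-01]
```

Request:
servo_tool([
  [0.0,0,0.03,0,0,0,0],
  [0.0,0,0.03,0,0,0,0],
  [0.0,0,0,0,0,0,0],
])

```text
clock: 6.7
position: [566.5, 168.8, 156.9]
ee_rot: [0.997, -0.074, 0.0, -0.0]
contact_force: [0.7, -1.4, 0.9]
gripper_width: 9.1
```

```bash
python3 -c "
from h import *
s=read_state();print(s['contact_force'],s['wrist_torque'],s['position'],s['gripper_width'])"
```

```text
[ 0.70678894 -1.44793168  0.88345686] [-0.46615499  0.16179328  0.09094286] [566.49402506 168.8044066  156.87906498] 9.097223409807002
```

Request:
servo_tool([
  [0.0,0,0.04,0,0,0,0],
  [0.0,0,0.04,0,0,0,0],
  [0.0,0,0,0,0,0,0],
  [0.0,0,0,0,0,0,0],
])

```text
clock: 7.1
position: [566.5, 168.5, 156.9]
ee_rot: [0.997, -0.073, 0.0, -0.0]
contact_force: [-0.8, 0.9, 1.1]
gripper_width: 9.1
```

```bash
python3 -c "
from h import *
s=read_state();print(s['contact_force'],s['wrist_torque'],s['position'],s['gripper_width'])"
```

```text
[-0.78793397  0.89808069  1.14002557] [ 0.50318176  0.25167677 -0.00421304] [566.47795801 168.48740816 156.88064355] 9.113514947252208
```

Request:
servo_tool([
  [0.0,0,-0.03,0,0,0,0],
  [0,0,0,-0.05,0,0,0],
  [0,0,0,-0.1,0,0,0],
  [0,0,0,-0.2,0,0,0],
  [0,0,0,-0.2,0,0,0],
  [0,0,0,-0.2,0,0,0],
  [0,0,0,-0.2,0,0,0],
  [0,0,0,-0.1,0,0,0],
  [0,0,0,-0.05,0,0,0],
])

```text
clock: 8.0
position: [566.4, 168.3, 168.0]
ee_rot: [0.997, -0.074, 0.0, -0.0]
contact_force: [-0.5, 0.2, -2.5]
gripper_width: 9.0
```

```bash
python3 -c "
from h import *
s=read_state();print(s['contact_force'],s['wrist_torque'],s['position'],s['gripper_width'])"
```

```text
[-0.50209819  0.18496115 -2.45735449] [0.01491543 0.02824937 0.00355214] [566.43663488 168.28253396 167.99778408] 9.018066191923523
```

Request:
servo_tool([
  [0,0,0,-0.1,0,0,0],
  [0,0,0,-0.3,0,0,0],
  [0,0,0,-0.5,0,0,0],
  [0,0,0,-0.7,0,0,0],
  [0,0,0,-0.8,0,0,0],
  [0,0,0,-0.9,0,0,0],
  [0,0,0,-0.9,0,0,0],
  [0,0,0,-0.9,0,0,0],
  [0,0,0,-0.8,0,0,0],
  [0,0,0,-0.6,0,0,0],
  [0,0,0,-0.4,0,0,0],
  [0,0,0,-0.2,0,0,0],
])

```text
clock: 9.2
position: [566.5, 168.3, 239.2]
ee_rot: [0.997, -0.074, 0.0, -0.0]
contact_force: [0.8, 0.1, -2.1]
gripper_width: 9.1
```

Run:
```python
from h import *
s=read_state();print(s['contact_force'],s['wrist_torque'],s['position'],s['gripper_width'])
b=shot('top','t4.png');a=shot('scene','s4.png');k=4
s3=np.zeros((600,800,3),np.uint8)
c=cv2.resize(a['image'][70:220,300:400],None,fx=k,fy=k,interpolation=cv2.INTER_CUBIC);s3[:600,:400]=c
c=cv2.resize(b['image'][150:300,160:260],None,fx=k,fy=k,interpolation=cv2.INTER_CUBIC);s3[:600,400:]=c
cv2.imwrite('pics/c4.png',s3[:,:,::-1])
```

```text
[ 0.76382429  0.1096283  -2.09450238] [ 0.05226616 -0.00860933  0.02239601] [566.45117969 168.27018087 239.22650377] 9.13513854757642
```

View pics/c4.png

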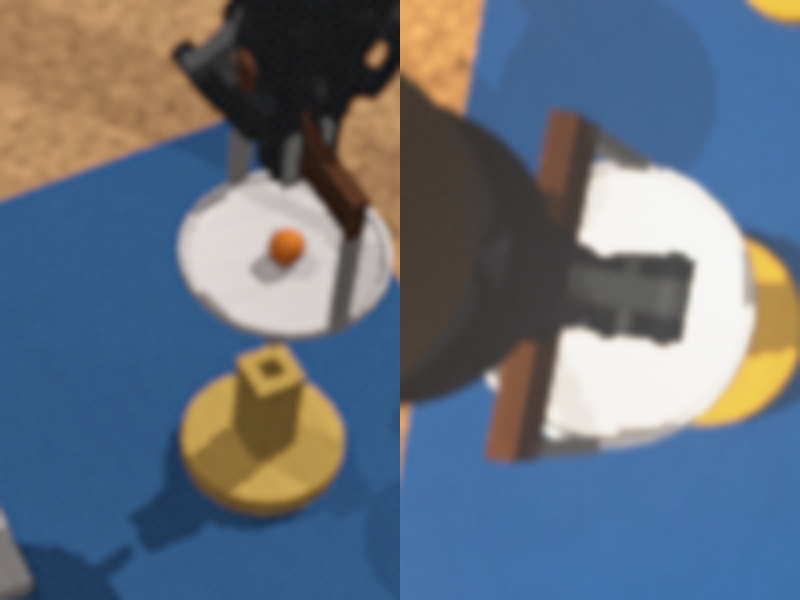

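The socket is visibly empty, with the stem clear above it. The dish is level and the ball is centred. Next is the quarter turn.

Request:
servo_tool([
  [0,0,0,0,0,0,1],
  [0,0,0,0,0,0,2],
  [0,0,0,0,0,0,3],
  [0,0,0,0,0,0,4],
  [0,0,0,0,0,0,5],
  [0,0,0,0,0,0,6],
  [0,0,0,0,0,0,6],
  [0,0,0,0,0,0,6],
  [0,0,0,0,0,0,6],
  [0,0,0,0,0,0,6],
  [0,0,0,0,0,0,6],
  [0,0,0,0,0,0,6],
])

```text
clock: 10.5
position: [566.2, 168.1, 238.3]
ee_rot: [0.84, -0.543, -0.0, 0.001]
contact_force: [-0.7, 0.3, -3.1]
gripper_width: 9.1
```

Request:
servo_tool([
  [0,0,0,0,0,0,6],
  [0,0,0,0,0,0,6],
  [0,0,0,0,0,0,6],
  [0,0,0,0,0,0,5],
  [0,0,0,0,0,0,4],
  [0,0,0,0,0,0,3],
  [0,0,0,0,0,0,2],
  [0,0,0,0,0,0,1.2],
  [0,0,0,0,0,0,0.6],
  [0,0,0,0,0,0,0],
  [0,0,0,0,0,0,0],
])

```text
clock: 11.6
position: [566.4, 168.2, 238.7]
ee_rot: [-0.648, 0.762, 0.0, -0.0]
contact_force: [0.6, 1.1, -2.7]
gripper_width: 9.2
```

Run:
```python
from h import *
from scipy.spatial.transform import Rotation as R
s=read_state();print(s['contact_force'],s['wrist_torque'],s['position'],s['gripper_width'],s['joints'])
M=R.from_quat(s['ee_rot']).as_matrix();print(M.round(3),np.degrees(np.arctan2(M[1,0],M[0,0])))
print('delta tool',M.T@(np.array([517.4,-173.5,239.2])-s['position']))
```

```text
[ 0.61342343  1.14871017 -2.73159608] [ 0.01515138  0.02428    -0.0078552 ] [566.40268801 168.21676379 238.72385873] 9.181202884457436 [ 5.62538505e-01  3.29401144e-01 -8.46467014e-02 -4.84215657e-05
 -1.15691706e+00 -7.23500357e-01]
[[-0.16  -0.987 -0.   ]
 [-0.987  0.16  -0.   ]
 [ 0.     0.    -1.   ]] -99.22355037931496
delta tool [345.1530512   -6.40355098  -0.45008723]
```

Request:
servo_tool([
  [0,0.1,0,0,0,0,0],
  [0,0.3,0,0,0,0,0],
  [0,0.5,0,0,0,0,0],
  [0,0.7,0,0,0,0,0],
  [0,0.9,-0.04,0,0,0,0],
  [0,1.1,-0.04,0,0,0,0],
  [0,1.3,-0.04,0,0,0,0],
  [0,1.5,-0.04,0,0,0,0],
  [0,1.7,-0.04,0,0,0,0],
  [0,1.9,-0.04,0,0,0,0],
  [0,1.9,-0.04,0,0,0,0],
  [0,1.9,-0.04,0,0,0,0],
])

```text
clock: 12.8
position: [547.0, 29.7, 238.9]
ee_rot: [-0.648, 0.762, -0.0, -0.0]
contact_force: [-0.4, -0.2, -2.4]
gripper_width: 9.0
```

Request:
servo_tool([
  [0,1.9,-0.04,0,0,0,0],
  [0,1.9,-0.04,0,0,0,0],
  [0,1.9,-0.04,0,0,0,0],
  [0,1.9,-0.04,0,0,0,0],
  [0,1.8,-0.04,0,0,0,0],
  [0,1.7,-0.04,0,0,0,0],
  [0,1.6,-0.04,0,0,0,0],
  [0,1.5,-0.04,0,0,0,0],
  [0,1.4,0,0,0,0,0],
  [0,1.3,0,0,0,0,0],
  [0,1.2,0,0,0,0,0],
  [0,1.0,0,0,0,0,0],
])

```text
clock: 14.0
position: [519.8, -158.5, 238.8]
ee_rot: [-0.648, 0.762, 0.0, -0.0]
contact_force: [-0.4, 0.1, -2.8]
gripper_width: 9.3
```

Request:
servo_tool([
  [0,0.7,0,0,0,0,0],
  [0,0.45,0,0,0,0,0],
  [0,0.25,0,0,0,0,0],
  [0,0.15,0,0,0,0,0],
  [0,0.05,0,0,0,0,0],
  [0,0,0,0,0,0,0],
  [0,0,0,0,0,0,0],
  [0,0,0,0,0,0,0],
])

```text
clock: 14.8
position: [517.5, -173.1, 238.9]
ee_rot: [-0.648, 0.762, -0.0, 0.0]
contact_force: [-1.2, 0.2, -3.3]
gripper_width: 9.4
```

Run:
```python
from h import *
from scipy.spatial.transform import Rotation as R
s=read_state();print(s['contact_force'],s['wrist_torque'],s['position'],s['gripper_width'])
M=R.from_quat(s['ee_rot']).as_matrix();print(np.degrees(np.arctan2(M[1,0],M[0,0])))
b=shot('top','t5.png');a=shot('scene','s5.png');k=4
s3=np.zeros((600,800,3),np.uint8)
c=cv2.resize(a['image'][120:270,165:265],None,fx=k,fy=k,interpolation=cv2.INTER_CUBIC);s3[:600,:400]=c
c=cv2.resize(b['image'][150:350,370:503],None,fx=3,fy=3,interpolation=cv2.INTER_CUBIC);s3[:600,400:799]=c
cv2.imwrite('pics/c5.png',s3[:,:,::-1])
```

```text
[-1.15562155  0.21545823 -3.33874215] [0.00716809 0.00148447 0.01160765] [ 517.45979156 -173.1044105   238.8524147 ] 9.404153558643182
-99.20620252374135
```

View pics/c5.png

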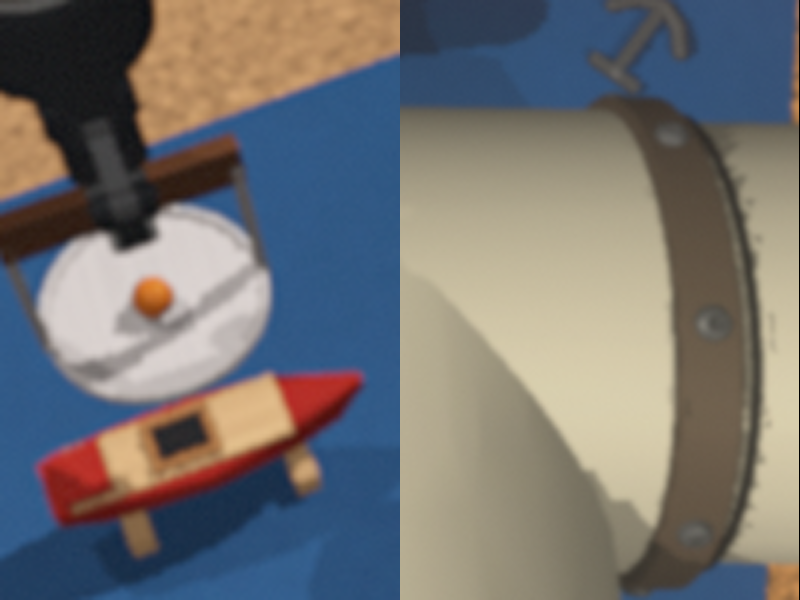

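View pics/s5.png

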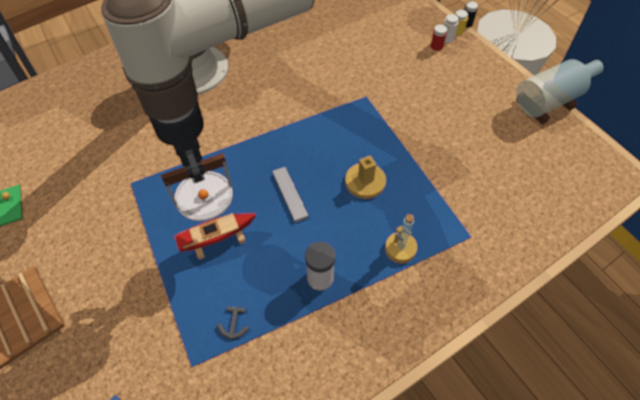

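The scene view shows the dish held over the hull and level, with the ball central at (203,194). The bystanders look unmoved. Next I'll check the dish's position, its angle and whether the ball is centred.

Run:
```python
from m import *
a=np.load('pics/s5.png.npz');a1=np.load('pics/s1.png.npz')
m=mask(a,(190,180,216,205),orange);c=np.argwhere(m).mean(0)[::-1];print('ball',c,onz(a,*c,239-82+16))
im=a['image'].astype(int)
w=lambda r,g,b:(r>140)&(g>130)&(b>130)
m=mask(a,(165,165,245,225),w);k,_=cv2.findContours(m,0,2);e=cv2.fitEllipse(cv2.convexHull(max(k,key=len)));print('dish rim',e,onz(a,*e[0],172))
print('exp dish axis rim px',proj(a,(517.4,-173.3,172)))
m=mask(a,(155,150,240,190),dark);R=rect(m);print(R);B=cv2.boxPoints(R)
pp=sorted(B.tolist());l=np.mean(pp[:2],0);r=np.mean(pp[2:],0)
p,q=onz(a,*l,247),onz(a,*r,247);v=q-p;print('handle ends',p,q,np.degrees(np.arctan2(v[1],v[0])),np.hypot(*v[:2]),(p+q)/2)
for n,(y0,y1,x0,x1) in dict(can=(240,295,300,340),vial=(210,265,385,420),anchor=(303,342,214,252),ruler=(165,222,270,310),hull=(220,262,172,260)).items():
    d=cv2.phaseCorrelate(cv2.cvtColor(a1['image'],7)[y0:y1,x0:x1].astype(np.float64),cv2.cvtColor(a['image'],7)[y0:y1,x0:x1].astype(np.float64));print(n,np.round(d[0],2),round(d[1],2))
```

```text
ball [202.79166667 193.        ] [ 514.1 -174.2  173. ]
dish rim ((203.14064025878906, 195.13453674316406), (47.53926086425781, 57.95334243774414), 72.87271118164062) [ 518.  -175.6  172. ]
exp dish axis rim px (np.float64(204.1), np.float64(194.3))
((175.47445678710938, 176.05474853515625), (11.70469856262207, 25.972471237182617), 70.01689147949219)
handle ends [ 507.3 -228.4  247. ] [ 513.6 -185.9  247. ] 81.56814517828275 42.96440387111173 [ 510.45 -207.15  247.  ]
can [ 0.04 -0.12] 0.98
vial [-0.05 -0.  ] 0.94
anchor [-0.03 -0.06] 1.0
ruler [-0.08  0.15] 0.78
hull [-0.12  0.54] 0.91
```

```bash
python3 -c "
from h import *
s=read_state();print(s['clock'],s['joint_vel'].round(4),s['contact_force']);print(job_done())"
```

```text
14.9 [-0.0021 -0.0006  0.0017  0.0009  0.001   0.02  ] [-1.26350092  0.25408392 -4.01971337]
the job is handed in; nothing more can be done
None
```

I pinched the bar handle, lifted the dish about 82 mm straight up until the stem was clear of the stand, and gave it a quarter turn. The arm now holds it level over the middle of the hull. I handed the job in at 14.9 s, still gripping.

**Grasp:** closing the fingers first gave a sideways moment of about 0.75 N m, because the grasp was slightly off. I shifted the tool about 1 mm to relieve it, and the dish then lifted freely.

**Last checks:**
- **Position:** the dish rim measured (518, -176), against a hull middle of (517, -174). From the tool's height, the stem tip should be about 40 mm above the hatch; I did not measure that gap directly.
- **Angle:** the handle's visible section measured 81.6° and the tool 80.8°, against 80.8° for the hull.
- **Ball:** it was in the middle of the dish. It measured about 3.5 mm off the axis, but that mask read about 2 mm off in the same direction before the lift, so I put most of it down to measurement bias.
- **Other objects:** the canister, vial, anchor and ruler shifted by 0.2 px or less. The hull area showed 0.5 px, probably from the dish or its shadow, since nothing touched the hull.
- **Not confirmed:** the arm hid the dish from the top camera at the end, so these checks come from the scene view alone.
- **Steadiness:** joint speeds were near zero, though the last joint read 0.02 rad/s. The last two vertical force readings were -3.3 and -4.0 N, while most earlier ones were between -2.1 and -3.1 N; I took this as sensor noise.

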